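# Release the ratchet clamp and take out the finished dome nut

## Robot

A 6-joint arm with a two-finger parallel gripper is mounted at the origin on a cart in front of the work surface, level with it; the furniture and walls round the work are solid. World frame = base frame: x ahead of the robot, y to its left, z up, the work surface at z = 0. Lengths are in m, angles in degrees, forces in N, time in s.
With the tool pointing down it reaches from about 0.3 to 0.825 m from the base axis. Payload 5.4 kg.
Tool frame: the origin (TCP) lies midway between the tips of the shut fingers; the grasp point (between the pads) lies 19 mm behind it; z points along the fingers, y is the line along which they close (so a half turn about z gives the same grasp; the last joint's range is limited). The gripper opens to 92 mm and grips with 3 to 60 N. Pads are 20 mm wide; open, the fingers measure 128 mm over their backs; the gripper's body (75 mm by 189 mm) begins 69 mm behind the grasp point.
Start: joints at [-83.543, 9.076, 91.501, -0, 79.423, -12.038], TCP at [0.182, -0.545, 0.215] pointing down, gripper open.
Joint ranges: [-166.64, 166.64], [-54.1, 131.32], [10.49, 154.53], [-73.88, 253.88], [9.74, 151.15], [-171.62, 171.62]. Speed limits (degrees/s): [147.25, 147.25, 180, 180, 180, 180].

## Interface

Orientations are given as a 3x3 rotation matrix whose columns are the frame's x, y, z axes.
In Python, from workcell import * gives the robot as it stands. The module is installed in compiled form; this text tells all that it offers.
- The arm moves only by the tool move_arm, never from a script. Its argument "targets" is a list of rows, each a list of 4 numbers: the shift along the tool's x, y, z in units of 30 mm (1.0 is 30 mm), then the turn about the tool's z in units of 6 degrees (1.0 is 6 degrees). In form: [[x, y, z, twist], ...]. A call has exactly 8 rows; each row shifts and turns the commanded pose from where the row before left it, along the tool's axes as they then stand; what a row does not reach is not made up. A row lasts 1/8 s, in which the tool goes at most 62.5 mm and 10.7 degrees, less where a joint would pass 70% of its speed; a pose out of reach is approached as far as the arm can. A call is refused whole if a number of a shift passes 1 or a number of a turn 1, either way. A call with a gripper value outside its range is refused whole. "jaw" is the closure, from 0 (fully open) to 1 (shut), set as the call begins (left out, the last holds). The fingers move at their own pace and stop on an object; "newtons" is the grip in N (left out, the last holds). Time passes only in rows, so rows that do not move let the fingers close, or fill a call up. It gives the time, the measured TCP pose, the force, the opening and the grip force at its end, in the units of the state.
- state(): the state, without advancing time (a new reading comes with each control period).
- capture(name): name is "scene" or "top" or "wrist"; returns a dict with "image" (480x640x3 uint8, red, green, blue), "intrinsics" (3x3 intrinsics, pixels), "origin" and "attitude" of the camera in the world; the wrist camera has in their place "tool_from_camera" (4x4, takes a point from camera to tool coordinates, whose origin is the TCP and whose axes are the flange's). Camera axes: x right, y up, looking along -z (the intrinsics and any distortion apply to the point x, -y, -z); pixel columns grow to the right and rows downward; lengths in m; the calibration is good to about 2 mm. A picture is of the moment at which its call begins: read the wrist's pose just before it. There is no depth.
- job_done(): hands the job in; it is judged then, once.
The state is a dict: "time": time; "joint_pos": joint angles; "qvel": joint speeds; "joint_torque": joint torques, N m; "eef_pos": TCP position; "eef_rot": TCP orientation; "force": force on the tool from outside, world axes, zero at the start; "torque": the same for the moment, N m; "gripper_width": finger opening in m; "grip_force": force on a finger pad.
Only numpy, scipy, OpenCV 4.12 (cv2) and the standard library are available. Lean on these libraries where they do the work, as an engineer would, in place of code of your own. Each camera call takes 0.05 s, during which the arm holds its last target. There are 200 camera calls.

## Task

The dome nut held in the ratchet clamp is finished. Lift the pawl off the ratchet wheel and throw it right over onto its stop, wind the crank backwards until the jaw is fully open, then take the nut out and stand it in the empty tray, the same way up as it is now. Set it down rather than dropping it, and leave the clamp open with the pawl thrown back.

Things in the scene. Friction and masses are not known exactly. Their poses are not given: they have to be found in the camera images.
- clamp: Ratchet clamp fixed to the bench: blue base plate 240 x 84 x 12 mm and, at one end, two blue cheeks 118 mm high carrying a shaft along y at x = 62, z = 95 mm. x runs from the nut to the shaft, y to the ratchet wheel's side, z up. Toothed ratchet wheel of 92 mm at y = 27 to 37 mm, crank on the -y side. Origin on the bench; plate x = -105 to 135, y = -42 to 42 mm. All mm below are in this frame.
- pawl_bar (a point): Middle of the pawl's lifting bar: plain round steel, 12 mm diameter, lying along the clamp's y from y = 36 to 86 mm beside the pawl; this point is at (73, 64, 146) mm while the pawl is engaged. Pinch it from above, fingers closing along the clamp's x; it turns in the fingers as the pawl swings.
- pawl_pivot (a point): Point on the axis (along y) of the pawl's pivot, level in y with pawl_bar, at (104, 64, 142) mm. The bar swings round it on a circle of 31 mm radius: from the -x side up and over to the +x side. A blue ear of the cheek (y = 17 to 24 mm, up to z = 158 mm) carries the pivot; the pawl thrown back reaches z = 182 mm. Nothing else is near y = 45 to 110 mm above the plate.
- pawl (a joint): Angle of the pawl, rad: 0 = nose in the ratchet wheel, which then cannot turn backwards; grows as it is lifted; 2.25 = thrown right over on its stop pin. Only gravity acts on it (0.03 N m, hardly any friction): let go below about 1.4 it falls back into the wheel, beyond about 1.6 it falls over onto the stop and stays.
- crank_handle (a point): Middle of the crank's black handle: revolving round grip, 22 mm diameter, 66 mm long, along the clamp's y from y = -38 to -104 mm; this point at y = -74 mm. It turns freely, so it can be pinched from above, fingers closing along the clamp's x, and carried round without turning the hand.
- crank_axis (a point): Point on the shaft's axis, level in y with crank_handle, at (62, -74, 95) mm. The handle goes round it on a circle of 62 mm radius in the clamp's x-z plane. The crank arm lies at y = -27 to -36 mm.
- winch (a joint): Angle of shaft, wheel and crank, rad: about 0 at the start; grows as the crank is wound backwards, the handle going from the -x side over the top to the +x side; the handle's angle from straight up towards +x is -1.30 + this. 2.78 = end stop, jaw fully open; the jaw opens 10.9 mm per rad. With the pawl engaged it gives 0.04 rad. Turning takes about 0.15 N m; it stays where it is left.
- nest (a point): Point on the two dark rails, at (-48, 0, 34) mm, where the nut's origin lies while it is clamped. The rails are 72 mm wide over all. A fixed vee jaw stands on the +x side, a moving one on the -x side, both about 31 mm above the rails; they stay 19 mm away in x from the nut's centre, so the nut's two flats towards +y and -y are free for fingers.
- jaw_lip (a point): Top of the inner edge of the moving jaw's hold-down lip, a 7 mm steel plate 40 mm wide which reaches 13 mm over the nut's corner, 1.5 mm above it (top at z = 80 mm). It goes 30 mm towards -x when the clamp is fully open; the nut can then be lifted straight up.
- nut: The clamped dome nut: hollow hexagonal nut of white plastic, 60 mm across flats, 68 mm across corners, 38 mm high, about 60 g. It stands with its corners along the clamp's x and flats towards the clamp's +y and -y. Origin: centre of its underside; z up.
- tray: The empty loose tray of plain grey plastic, 135 x 125 mm (its x and y) and 24 mm high, walls and floor 3 mm, 0.5 kg. Origin: centre of its underside; z up.
There are look-alikes about, which are no part of the job. What is shaped like the nut but green is not meant.

How it is judged (in metres and radians):
On the way, in this order (a step that is already met when the one before it is completed fails the run):
1. the pawl has been thrown over onto its stop (value of joint pawl above 1.9 rad), for 0.2 s.
2. the crank has been wound back and the jaw stands fully open, the nut still on its rails between the jaws (value of joint winch above 2.55 rad and value of joint pawl above 1.9 rad and distance between nut and nest below 0.02 m), for 0.2 s.
At the end, for the whole second after the job is handed in: the nut stands flat on the floor of the tray (within 8 mm in height, tilted less than 0.1 rad, the same way up as before), the tray standing flat on the bench, both at rest; the pawl lies thrown back (over 1.9 rad) and the clamp is wound open (winch over 2.5 rad) (value of joint pawl above 1.9 rad and value of joint winch above 2.5 rad and x of nut in the frame of tray between -0.04 and 0.04 m and y of nut in the frame of tray between -0.035 and 0.035 m and z of nut in the frame of tray below 0.008 m and angle between each of nut, tray's own z axis and vertical below 0.1 rad and height (world z) of tray below 0.01 m and linear speed of each of nut, tray below 0.02 m/s); the robot touches nothing.
It fails at once if the nut is dropped: it falls freely faster than 0.7 m/s, that is from more than about 25 mm (contact force between the fingers and nut below 0.05 N and linear speed of nut above 0.7 m/s).
It also fails if it takes over 72 s, if anything falls off the work surface, if the arm or the gripper's body presses on something with over 40 N, if the wrist force passes 120 N, or if a joint passes its speed limit or range.

## Working session

There is one attempt and no reset: what is moved stays moved. The work goes in short steps, Python scripts to look and compute and a tool call to move; the robot and the scene stay as the last step left them, time stands still between calls to the robot, and variables do not carry over. Pictures are saved under pics/ and viewed, at most 10 in all, crops included, and the job is handed in when it is done.

Besides the shell and the picture viewer there is one more tool, called after "Call:" in YAML: its name, and indented under it one key for each argument. move_arm: Moves the arm, as the interface text tells. Its arguments: {"type":"object","properties":{"targets":{"type":"array","items":{"type":"array","items":{"type":"number"}}},"jaw":{"type":"number"},"newtons":{"type":"number"}},"required":["targets"]}

```bash
mkdir -p pics
python3 - <<'E'
from workcell import *
import cv2,pickle
d={}
for n in("scene","top"):
    c=capture(n);d[n]=c;cv2.imwrite(f"pics/{n}0.png",c["image"][:,:,::-1])
    print(n,c["intrinsics"],c["origin"],c["attitude"],[k for k in c])
pickle.dump(d,open("d.pkl","wb"))
s=state();print(s["time"],s["eef_pos"],s["eef_rot"],s["gripper_width"],s["force"])
E
```

```text
scene [[531.45729471   0.         313.48329512]
 [  0.         531.45729471 239.63080122]
 [  0.           0.           1.        ]] [0.30526102 0.77452756 0.74632653] [[-0.90432852  0.31354682 -0.28961755]
 [-0.42671697 -0.68021496  0.59600356]
 [-0.01012716  0.66256774  0.74893353]] ['image', 'intrinsics', 'origin', 'attitude']
top [[581.26001203   0.         330.63984037]
 [  0.         581.26001203 239.92769588]
 [  0.           0.           1.        ]] [0.47446079 0.26264254 0.94232912] [[ 0.00795899  0.99506963 -0.09885892]
 [-0.99994685  0.00727188 -0.0073088 ]
 [-0.00655387  0.09891183  0.99507462]] ['image', 'intrinsics', 'origin', 'attitude']
0.1 [ 0.18232244 -0.54476103  0.21373429] [[ 9.48348494e-01  3.17230344e-01 -2.08253308e-04]
 [ 3.17230257e-01 -9.48347173e-01  1.61329427e-03]
 [ 3.14289460e-04 -1.59602944e-03 -9.99998677e-01]] 0.09170065094262266 [-0.00649598 -0.30241818 -0.0198523 ]
```

View pics/scene0.png

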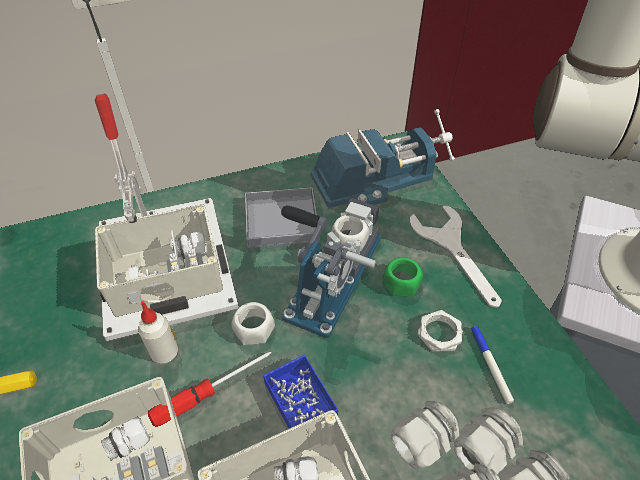

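View pics/top0.png

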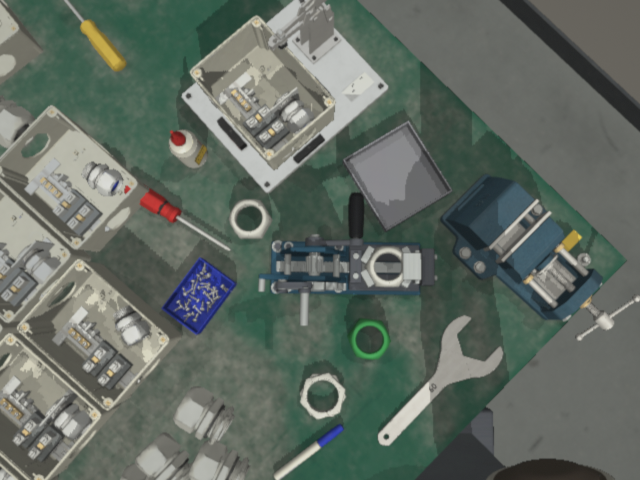

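Candidates for the nut:
- white ring in the clamp, top (386,267) / scene (351,230)
- loose white nut, top (250,218)
- white ring, top (322,395)
- green nut, top (369,340)

I choose the one in the clamp. For the tray, the candidates are grey at top (398,175) and the blue screw tray at (200,295), and I choose the grey one. The pawl bar is at top (304,308) and the black crank handle at (357,215). Next is a close crop to check.

Run:
```python
import cv2,pickle
d=pickle.load(open("d.pkl","rb"))
def crop(n,x,y,w,h,o):
    i=d[n]["image"][y:y+h,x:x+w,::-1];i=cv2.resize(i,None,fx=4,fy=4,interpolation=cv2.INTER_CUBIC);cv2.imwrite(o,i)
crop("top",250,190,200,150,"pics/tc.png");crop("scene",270,185,130,150,"pics/sc.png")
```

```text
(no output)
```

View pics/tc.png

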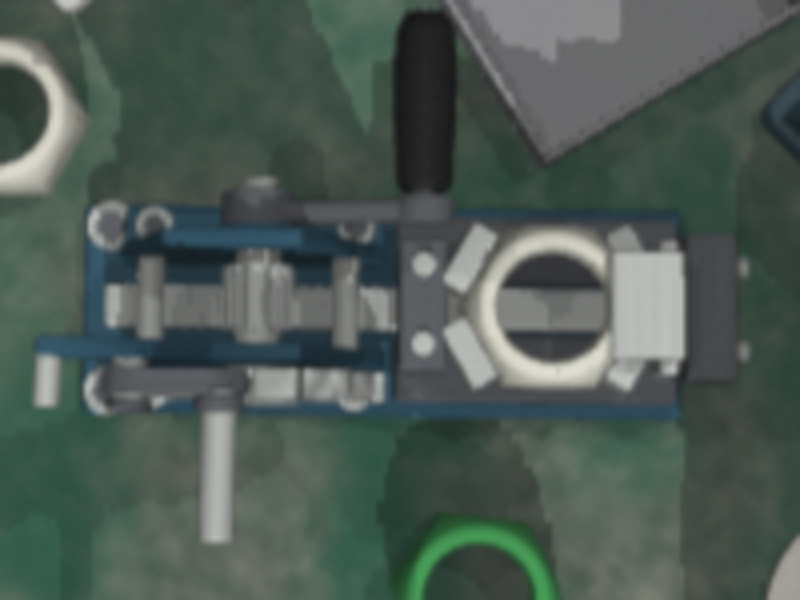

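View pics/sc.png

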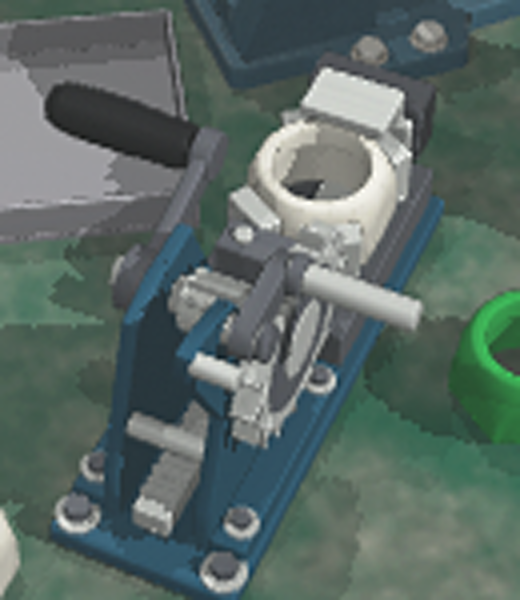

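The crop confirms the choice: a white nut between the jaws. In the top crop the plate corners are at (85,205), (678,212) and (680,415), the bar runs from (216,405) to (216,542), and the handle tip is at (425,12). In the scene crop the bar tip is at (415,313). Now I fit the clamp's x, y and yaw from these points, which have known heights, and measure the tray from its rim.

```bash
cat > h.py <<'E'
import numpy as np,pickle,cv2
from scipy.optimize import least_squares
d=pickle.load(open("d.pkl","rb"))
def proj(c,P):
    q=(np.atleast_2d(P)-c["origin"])@np.array(c["attitude"]);K=np.array(c["intrinsics"])
    return np.c_[K[0,2]+K[0,0]*q[:,0]/-q[:,2],K[1,2]+K[1,1]*-q[:,1]/-q[:,2]]
def ray(c,uv,z):
    K=np.array(c["intrinsics"]);v=np.array(c["attitude"])@np.array([(uv[0]-K[0,2])/K[0,0],-(uv[1]-K[1,2])/K[1,1],-1])
    o=np.array(c["origin"]);return o+v*(z-o[2])/v[2]
def R(a): return np.array([[np.cos(a),-np.sin(a),0],[np.sin(a),np.cos(a),0],[0,0,1]])
E
python3 - <<'E'
from h import *
T=[((85,205),(135,-42,12)),((678,212),(-105,-42,12)),((680,415),(-105,42,12)),((216,542),(73,86,146+2)),((216,405),(73,36+2,150)),((425,12),(2.3,-104,112)),((548,308),(-48,0,70))]
S=[((52,530),(135,-42,12)),((443,200),(-105,42,12)),((415,313),(73,86,146)),((225,598),(135,42,12))]
pt=np.array([t[0] for t in T])/4+[250,190]-.4;ps=np.array([t[0] for t in S])/4+[270,185]-.4
Pt=np.array([t[1] for t in T])/1e3;Ps=np.array([t[1] for t in S])/1e3
def f(p,raw=0):
    t=np.array([p[0],p[1],0])
    return np.r_[proj(d["top"],Pt@R(p[2]).T+t)-pt,proj(d["scene"],Ps@R(p[2]).T+t)-ps].ravel()
r=least_squares(f,[.45,.25,1.57],loss="soft_l1");print(r.x,np.degrees(r.x[2]));print(f(r.x).reshape(-1,2).round(1))
p=r.x;np.save("clamp.npy",p);t=np.array([p[0],p[1],0])
for n,P in dict(bar=(73,64,146),piv=(104,64,142),axis=(62,-74,95),handle=(2.3,-74,111.6),nest=(-48,0,34)).items(): print(n,(R(p[2])@np.array(P)/1e3+t).round(4))
# tray
im=cv2.cvtColor(d["top"]["image"],cv2.COLOR_RGB2HSV);m=((im[...,1]<35)&(im[...,2]>60)&(im[...,2]<190)).astype(np.uint8)*255
M=np.zeros_like(m);M[110:240,335:460]=m[110:240,335:460];M=cv2.morphologyEx(M,cv2.MORPH_OPEN,np.ones((3,3)))
c=max(cv2.findContours(M,0,2)[0],key=cv2.contourArea)
b=cv2.approxPolyDP(cv2.convexHull(c),6,True)[:,0];print(b.tolist())
for B in(b,[(408,123),(451,190),(388,229),(345,160)],):
    w=np.array([ray(d["top"],q,.024) for q in B]);print(w.round(4),w.mean(0).round(4),np.linalg.norm(w-np.roll(w,-1,0),axis=1).round(4))
E
```

```text
[0.5228262  0.23121459 1.56811609] 89.84643345895215
[[-0.3 -0.3]
 [ 0.8 -0.6]
 [ 0.5  1.2]
 [-0.2  0.1]
 [ 0.3 -1.2]
 [-0.3 -0.5]
 [ 1.  -0.8]
 [-1.8  0.4]
 [ 0.7  0. ]
 [ 0.7  2.2]
 [ 1.8  2.3]]
bar [0.459  0.3044 0.146 ]
piv [0.4591 0.3354 0.142 ]
axis [0.597 0.293 0.095]
handle [0.5968 0.2333 0.1116]
nest [0.5227 0.1832 0.034 ]
[[412, 112], [432, 133], [451, 191], [386, 229], [364, 216], [343, 159]]
[[0.7751 0.1391 0.024 ]
 [0.7405 0.107  0.024 ]
 [0.6457 0.0776 0.024 ]
 [0.5838 0.1815 0.024 ]
 [0.6044 0.2165 0.024 ]
 [0.6968 0.2505 0.024 ]] [0.6744 0.162  0.024 ] [0.0472 0.0992 0.121  0.0406 0.0984 0.1362]
[[0.7568 0.1457 0.024 ]
 [0.6473 0.0775 0.024 ]
 [0.5838 0.1783 0.024 ]
 [0.6951 0.2473 0.024 ]] [0.6708 0.1622 0.024 ] [0.1289 0.1191 0.1309 0.1189]
```

Clamp pose: origin (0.523, 0.231), yaw 89.85°, with fit residuals of 1 to 2 px. The tray centre is about (0.671, 0.162), with sides 129 x 119 mm against 135 x 125 given, so the centre is sound. All points are within reach. I raise the tool, turn it square to the clamp (tool x = world x, y = -world y), and travel to above the pawl bar.

Call:
move_arm:
  targets:
    - [0,0,-1,1]
    - [0,0,-1,1]
    - [0,0,-1,1]
    - [0,0,0,0.08]
    - [0.3,-0.95,0,0]
    - [0.3,-0.95,0,0]
    - [0.3,-0.95,0,0]
    - [0.3,-0.95,0,0]
  jaw: 0.4
  newtons: 15

```text
time: 1.1
eef_pos: [0.2184, -0.4295, 0.3022]
eef_rot: [[1.0, 0.002, -0.001], [0.002, -1.0, 0.003], [-0.001, -0.003, -1.0]]
force: [0.1, -0.5, 0.1]
gripper_width: 0.0549
grip_force: 0.0
```

Call:
move_arm:
  targets:
    - [0.3,-0.95,0,0]
    - [0.3,-0.95,0,0]
    - [0.3,-0.95,0,0]
    - [0.3,-0.95,0,0]
    - [0.3,-0.95,0,0]
    - [0.3,-0.95,0,0]
    - [0.3,-0.95,0,0]
    - [0.3,-0.95,0,0]

```text
time: 2.1
eef_pos: [0.2901, -0.2018, 0.3025]
eef_rot: [[1.0, 0.002, -0.002], [0.002, -1.0, 0.002], [-0.002, -0.002, -1.0]]
force: [0.3, 0.7, -1.1]
gripper_width: 0.055
grip_force: 0.0
```

Call:
move_arm:
  targets:
    - [0.3,-0.95,0,0]
    - [0.3,-0.95,0,0]
    - [0.3,-0.95,0,0]
    - [0.3,-0.95,0,0]
    - [0.3,-0.95,0,0]
    - [0.3,-0.95,0,0]
    - [0.3,-0.95,0,0]
    - [0.3,-0.95,0,0]

```text
time: 3.1
eef_pos: [0.3617, 0.0259, 0.3025]
eef_rot: [[1.0, 0.002, -0.003], [0.002, -1.0, 0.001], [-0.003, -0.001, -1.0]]
force: [-0.4, -0.6, -0.7]
gripper_width: 0.0552
grip_force: 0.0
```

Call:
move_arm:
  targets:
    - [0.3,-0.95,0,0]
    - [0.3,-0.95,0,0]
    - [0.3,-0.95,0,0]
    - [0.3,-0.95,0,0]
    - [0.3,-0.95,0,0]
    - [0.3,-0.95,0,0]
    - [0.3,-0.95,0,0]
    - [0.3,-0.95,0,0]

```text
time: 4.1
eef_pos: [0.4336, 0.2536, 0.3022]
eef_rot: [[1.0, 0.002, -0.003], [0.002, -1.0, -0.001], [-0.003, 0.001, -1.0]]
force: [0.7, -0.1, -0.3]
gripper_width: 0.0556
grip_force: 0.0
```

Call:
move_arm:
  targets:
    - [0,0,0,0]
    - [0,0,0,0]
    - [0,0,0,0]
    - [0,0,0,0]
    - [0,0,0,0]
    - [0,0,0,0]
    - [0,0,0,0]
    - [0,0,0,0]

```text
time: 5.1
eef_pos: [0.4342, 0.2528, 0.3046]
eef_rot: [[1.0, 0.0, -0.0], [0.0, -1.0, 0.0], [-0.0, -0.0, -1.0]]
force: [1.1, 0.4, 0.6]
gripper_width: 0.0549
grip_force: 0.0
```

Call:
move_arm:
  targets:
    - [0.42,-0.86,0,0]
    - [0.41,-0.86,0,0]
    - [0,0,1,0]
    - [0,0,1,0]
    - [0,0,1,0]
    - [0,0,0.5,0]
    - [0,0,0,0]
    - [0,0,0,0]

```text
time: 6.1
eef_pos: [0.4599, 0.3047, 0.2011]
eef_rot: [[1.0, 0.0, 0.002], [0.0, -1.0, 0.001], [0.002, -0.001, -1.0]]
force: [0.6, -0.4, 0.9]
gripper_width: 0.0549
grip_force: 0.0
```

Run:
```python
from workcell import *
import cv2
s=state();print(s["eef_pos"])
for n,b in(("top",(250,230,150,120)),("wrist",(0,0,640,480))):
    c=capture(n);x,y,w,h=b;i=c["image"][y:y+h,x:x+w,::-1]
    if n=="wrist":print(c["tool_from_camera"],c["intrinsics"])
    i=cv2.resize(i,(400,320) if n=="top" else (400,320));globals()[n]=i
import numpy as np;cv2.imwrite("pics/bar.png",np.hstack([top,wrist]))
```

```text
[0.45989442 0.30469418 0.2010848 ]
[[-3.92638722e-04  9.57403038e-01  2.88754686e-01  8.22085092e-02]
 [ 9.99999814e-01  5.10620083e-04 -3.33260633e-04 -6.58060490e-04]
 [-4.66508685e-04  2.88754502e-01 -9.57403060e-01 -1.69925083e-01]
 [ 0.00000000e+00  0.00000000e+00  0.00000000e+00  1.00000000e+00]] [[350.46321458   0.         319.36568116]
 [  0.         350.46321458 242.50648931]
 [  0.           0.           1.        ]]
```

View pics/bar.png

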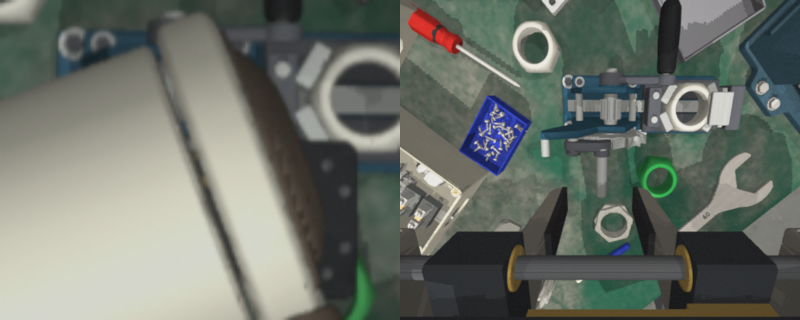

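The wrist view shows the bar at (602,175), centred between the fingers at 560 and 637. I descend and pinch.

Call:
move_arm:
  targets:
    - [0,0,0.8,0]
    - [0,0,0.8,0]
    - [0,0,0.6,0]
    - [0,0,0.27,0]
    - [0,0,0,0]
    - [0,0,0,0]
    - [0,0,0,0]
    - [0,0,0,0]

```text
time: 7.2
eef_pos: [0.4594, 0.3045, 0.126]
eef_rot: [[1.0, 0.0, 0.001], [0.0, -1.0, 0.0], [0.001, -0.0, -1.0]]
force: [-0.6, 0.6, 0.2]
gripper_width: 0.0546
grip_force: 0.0
```

Call:
move_arm:
  targets:
    - [0,0,0,0]
    - [0,0,0,0]
    - [0,0,0,0]
    - [0,0,0,0]
    - [0,0,0,0]
    - [0,0,0,0]
    - [0,0,0,0]
    - [0,0,0,0]
  jaw: 1
  newtons: 12

```text
time: 8.2
eef_pos: [0.459, 0.3029, 0.1254]
eef_rot: [[1.0, 0.0, -0.001], [0.0, -1.0, -0.003], [-0.001, 0.003, -1.0]]
force: [-0.6, -5.3, 1.9]
gripper_width: 0.0117
grip_force: 12.0
```

The bar is gripped: 11.7 mm opening against 12 mm, and it sits about 1.5 mm toward -y. Now I swing it over in 15° steps.

Call:
move_arm:
  targets:
    - [0,-0.02,-0.26,0]
    - [0,-0.135,-0.235,0]
    - [0,-0.19,-0.193,0]
    - [0,-0.235,-0.137,0]
    - [0,-0.263,-0.07,0]
    - [0,-0.272,0,0]
    - [0,-0.263,0.07,0]
    - [0,-0.235,0.135,0]

```text
time: 9.2
eef_pos: [0.4596, 0.3535, 0.1464]
eef_rot: [[1.0, 0.0, 0.002], [0.0, -1.0, 0.001], [0.002, -0.001, -1.0]]
force: [2.3, -2.0, 2.4]
gripper_width: 0.0111
grip_force: 12.0
```

Call:
move_arm:
  targets:
    - [0,-0.07,0.06,0]
    - [0,0,0,0]
    - [0,0,0,0]
    - [0,0,0,0]
    - [0,0,0,0]
    - [0,0,0,0]
    - [0,0,0,0]
    - [0,0,0,0]

```text
time: 10.2
eef_pos: [0.4595, 0.3552, 0.1446]
eef_rot: [[1.0, -0.0, 0.001], [-0.0, -1.0, 0.001], [0.001, -0.001, -1.0]]
force: [5.9, 1.8, 0.1]
gripper_width: 0.0115
grip_force: 12.0
```

Still gripped at about 2.1 to 2.2 rad. I release, rise, and check that it is thrown over from the scene view.

Call:
move_arm:
  targets:
    - [0,0,0,0]
    - [0,0,0,0]
    - [0,0,0,0]
    - [0,0,0,0]
    - [0,0,-1,0]
    - [0,0,-1,0]
    - [0,0,-1,0]
    - [0,0,-0.7,0]
  jaw: 0.4

```text
time: 11.2
eef_pos: [0.4593, 0.3551, 0.2571]
eef_rot: [[1.0, 0.0, 0.001], [0.0, -1.0, 0.001], [0.001, -0.001, -1.0]]
force: [0.5, -0.0, 0.1]
gripper_width: 0.0553
grip_force: 0.0
```

Call:
move_arm:
  targets:
    - [0.92,0.8,0,0]
    - [0.92,0.8,0,0]
    - [0.92,0.82,0,0]
    - [0.92,0.82,0,0]
    - [0.92,0.82,0,0]
    - [0,0,0,0]
    - [0,0,0,0]
    - [0,0,0,0]

```text
time: 12.2
eef_pos: [0.5963, 0.2341, 0.2555]
eef_rot: [[1.0, 0.002, -0.0], [0.002, -1.0, 0.0], [-0.0, -0.0, -1.0]]
force: [-0.2, 1.4, 0.4]
gripper_width: 0.0553
grip_force: 0.0
```

Run:
```python
from workcell import *
import cv2,numpy as np
s=state();print(s["eef_pos"],s["time"])
a=capture("scene")["image"][150:350,240:440,::-1];b=capture("wrist")["image"][:,:,::-1]
cv2.imwrite("pics/h1.png",np.hstack([cv2.resize(a,(400,400)),cv2.resize(b,(400,400))]))
```

```text
[0.59626291 0.23412871 0.25552443] 12.2
```

View pics/h1.png

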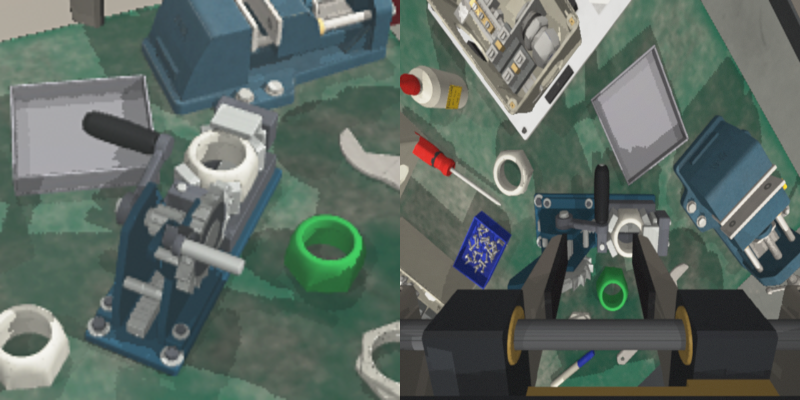

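In the scene crop the bar tip has moved to (240,265), native about (360,282). I check this against the projected tip for θ = 2.25 and for 0, and work out the crank arc.

Run:
```python
from h import *
p=np.load("clamp.npy");t=np.array([p[0],p[1],0])
for th in(0,1.5,1.9,2.25):
    a=np.radians(172.65)-th;P=np.array([104+31.26*np.cos(a),86,142+31.26*np.sin(a)])/1e3
    print(th,proj(d["scene"],R(p[2])@P+t).round(0))
A=np.linspace(-1.3,1.48,25);P=62*np.c_[np.sin(A),np.cos(A)];D=np.diff(P,axis=0)/30
print(np.c_[-D[:,0],-D[:,1]].round(3).tolist())
```

```text
0 [[374. 265.]]
1.5 [[367. 270.]]
1.9 [[363. 277.]]
2.25 [[361. 285.]]
[[-0.077, -0.226], [-0.103, -0.216], [-0.127, -0.203], [-0.15, -0.187], [-0.17, -0.168], [-0.189, -0.147], [-0.204, -0.124], [-0.217, -0.1], [-0.227, -0.074], [-0.235, -0.047], [-0.238, -0.02], [-0.239, 0.008], [-0.237, 0.035], [-0.231, 0.062], [-0.222, 0.089], [-0.21, 0.114], [-0.196, 0.137], [-0.179, 0.159], [-0.159, 0.179], [-0.137, 0.196], [-0.114, 0.21], [-0.089, 0.222], [-0.063, 0.231], [-0.035, 0.237]]
```

Call:
move_arm:
  targets:
    - [0,0,1,0]
    - [0,0,1,0]
    - [0,0,1,0]
    - [0,0,1,0]
    - [0,0,1,0]
    - [0.02,0.02,0.42,0]
    - [0,0,0,0]
    - [0,0,0,0]

```text
time: 13.3
eef_pos: [0.5987, 0.2328, 0.0945]
eef_rot: [[1.0, 0.0, 0.003], [0.0, -1.0, 0.0], [0.003, -0.0, -1.0]]
force: [-0.3, 0.6, 0.2]
gripper_width: 0.0551
grip_force: 0.0
```

Call:
move_arm:
  targets:
    - [0,0,0,0]
    - [0,0,0,0]
    - [0,0,0,0]
    - [0,0,0,0]
    - [0,0,0,0]
    - [0,0,0,0]
    - [0,0,0,0]
    - [0,0,0,0]
  jaw: 1
  newtons: 20

```text
time: 14.3
eef_pos: [0.5979, 0.2316, 0.0929]
eef_rot: [[1.0, 0.0, 0.0], [0.0, -1.0, -0.001], [0.0, 0.001, -1.0]]
force: [-0.4, -5.9, 2.4]
gripper_width: 0.0216
grip_force: 20.0
```

The pawl is over (the tip matches 2.25 rad) and the handle is gripped at 21.6 mm. I wind the arc in 24 rows.

Call:
move_arm:
  targets:
    - [0,-0.025,-0.226,0]
    - [0,-0.103,-0.216,0]
    - [0,-0.127,-0.203,0]
    - [0,-0.15,-0.187,0]
    - [0,-0.17,-0.168,0]
    - [0,-0.189,-0.147,0]
    - [0,-0.204,-0.124,0]
    - [0,-0.217,-0.1,0]

```text
time: 15.3
eef_pos: [0.5979, 0.2683, 0.1342]
eef_rot: [[1.0, 0.0, 0.0], [0.0, -1.0, -0.0], [0.0, 0.0, -1.0]]
force: [4.8, -1.4, -4.7]
gripper_width: 0.0211
grip_force: 20.0
```

Call:
move_arm:
  targets:
    - [0,-0.227,-0.074,0]
    - [0,-0.235,-0.047,0]
    - [0,-0.238,-0.02,0]
    - [0,-0.239,0.008,0]
    - [0,-0.237,0.035,0]
    - [0,-0.231,0.062,0]
    - [0,-0.222,0.089,0]
    - [0,-0.21,0.114,0]

```text
time: 16.3
eef_pos: [0.5982, 0.3233, 0.1296]
eef_rot: [[1.0, 0.0, 0.001], [0.0, -1.0, -0.001], [0.001, 0.001, -1.0]]
force: [4.3, -3.5, -1.5]
gripper_width: 0.0218
grip_force: 20.0
```

Call:
move_arm:
  targets:
    - [0,-0.196,0.137,0]
    - [0,-0.179,0.159,0]
    - [0,-0.159,0.179,0]
    - [0,-0.137,0.196,0]
    - [0,-0.114,0.21,0]
    - [0,-0.089,0.222,0]
    - [0,-0.063,0.231,0]
    - [0,-0.035,0.237,0]

```text
time: 17.3
eef_pos: [0.5983, 0.353, 0.0822]
eef_rot: [[1.0, 0.0, 0.002], [0.0, -1.0, 0.001], [0.002, -0.001, -1.0]]
force: [4.6, -1.9, 1.5]
gripper_width: 0.0211
grip_force: 20.0
```

Call:
move_arm:
  targets:
    - [0,0,0.1,0]
    - [0,0,0,0]
    - [0,0,0,0]
    - [0,0,0,0]
    - [0,0,0,0]
    - [0,0,0,0]
    - [0,0,0,0]
    - [0,0,0,0]

```text
time: 18.3
eef_pos: [0.5984, 0.353, 0.0816]
eef_rot: [[1.0, 0.0, 0.002], [0.0, -1.0, 0.001], [0.002, -0.001, -1.0]]
force: [-0.0, -3.3, 11.6]
gripper_width: 0.0215
grip_force: 20.0
```

The end stop is reached (11.6 N reaction). I release, rise, go above the nut and turn -90°.

Call:
move_arm:
  targets:
    - [0,0,0,0]
    - [0,0,0,0]
    - [0,0,0,0]
    - [0,0,-0.8,0]
    - [0,0,-1,0]
    - [0,0,-1,0]
    - [0,0,-1,0]
    - [0,0,-1,0]
  jaw: 0.3

```text
time: 19.3
eef_pos: [0.5971, 0.3525, 0.2231]
eef_rot: [[1.0, 0.0, -0.001], [0.0, -1.0, -0.0], [-0.001, 0.0, -1.0]]
force: [-0.1, -0.3, 0.2]
gripper_width: 0.0644
grip_force: 0.0
```

Call:
move_arm:
  targets:
    - [0,0,-0.8,0]
    - [-0.42,0.95,0,0]
    - [-0.42,0.95,0,0]
    - [-0.42,0.95,0,0]
    - [-0.42,0.95,0,0]
    - [-0.42,0.95,0,0]
    - [-0.42,0.96,0,0]
    - [0,0,0,-1]

```text
time: 20.3
eef_pos: [0.5212, 0.1797, 0.2465]
eef_rot: [[0.994, 0.105, -0.001], [0.105, -0.994, -0.0], [-0.001, -0.0, -1.0]]
force: [0.5, 1.3, 1.2]
gripper_width: 0.0642
grip_force: 0.0
```

Call:
move_arm:
  targets:
    - [0,0,0,-1]
    - [0,0,0,-1]
    - [0,0,0,-1]
    - [0,0,0,-1]
    - [0,0,0,-1]
    - [0,0,0,-1]
    - [0,0,0,-1]
    - [0,0,0,-1]
  jaw: 0

```text
time: 21.3
eef_pos: [0.5216, 0.1813, 0.2463]
eef_rot: [[0.585, 0.811, -0.001], [0.811, -0.585, 0.0], [-0.001, -0.001, -1.0]]
force: [0.2, -0.1, 0.8]
gripper_width: 0.0918
grip_force: 0.0
```

Call:
move_arm:
  targets:
    - [0,0,0,-1]
    - [0,0,0,-1]
    - [0,0,0,-1]
    - [0,0,0,-1]
    - [0,0,0,-1]
    - [0,0,0,-1]
    - [0,0,0,0]
    - [0,0,0,0]

```text
time: 22.3
eef_pos: [0.5219, 0.1812, 0.2466]
eef_rot: [[0.001, 1.0, -0.001], [1.0, -0.001, 0.0], [0.0, -0.001, -1.0]]
force: [0.2, -0.4, 0.1]
gripper_width: 0.0919
grip_force: 0.0
```

Run:
```python
from workcell import *
import cv2,numpy as np
s=state();print(s["eef_pos"],s["eef_rot"],s["joint_pos"])
a=capture("scene")["image"][150:350,240:440,::-1];b=capture("wrist")["image"][:,:,::-1]
cv2.imwrite("pics/n1.png",np.hstack([cv2.resize(a,(320,320)),cv2.resize(b,(427,320))]));cv2.imwrite("pics/n1w.png",b)
```

```text
[0.52189191 0.1811512  0.24655842] [[ 1.36282623e-03  9.99998912e-01 -5.65111414e-04]
 [ 9.99999067e-01 -1.36277524e-03  9.06078321e-05]
 [ 8.98376136e-05 -5.65234369e-04 -9.99999836e-01]] [6.60169831e+00 4.57101976e+00 9.27903628e+01 8.95262878e-03
 8.26701845e+01 6.67863644e+00]
```

View pics/n1.png

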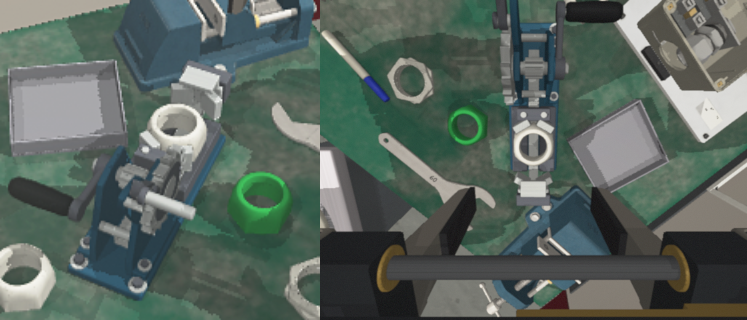

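The jaw is open and the nut is still on the rails, at wrist (533,146). The tray corners are at about (570,138), (630,101), (668,155) and (606,192). I cast rays for the nut ring and the tray.

```bash
cat >> h.py <<'E'
TC=np.array([[-3.926e-4,.957403,.2887547,.0822085],[1,5.106e-4,-3.333e-4,-6.58e-4],[-4.665e-4,.2887545,-.957403,-.1699251],[0,0,0,1]])
WK=np.array([[350.463,0,319.366],[0,350.463,242.506],[0,0,1]])
def wcam(pos,rot):
    r=np.array(rot);return dict(intrinsics=WK,origin=r@TC[:3,3]+pos,attitude=r@TC[:3,:3])
E
python3 - <<'E'
from h import *
c=wcam([.52189,.18115,.24656],[[.00136,1,-.00057],[1,-.00136,0],[0,-.00057,-1]])
im=cv2.imread("pics/n1w.png");hsv=cv2.cvtColor(im,cv2.COLOR_BGR2HSV)
m=((hsv[...,1]<60)&(hsv[...,2]>205)).astype(np.uint8)*255;M=np.zeros_like(m);M[175:260,280:365]=m[175:260,280:365]
k=max(cv2.findContours(M,0,2)[0],key=cv2.contourArea);(u,v),rr=cv2.minEnclosingCircle(k);x=cv2.boundingRect(k)
print(u,v,rr,x)
for z in(.06,.072):print(ray(c,(u,v),z).round(4),ray(c,(x[0]+x[2]/2,x[1]+x[3]/2),z).round(4))
t=[((a-320)*1.5,b*1.5) for a,b in((570,138),(630,101),(668,155),(606,192))]
w=np.array([ray(c,q,.024) for q in t]);print(w.round(4),w.mean(0),np.linalg.norm(w-np.roll(w,-1,0),axis=1),[np.degrees(np.arctan2(*(w[i]-w[i-1])[[1,0]])) for i in range(4)])
E
```

```text
318.14569091796875 219.48834228515625 28.171045303344727 (291, 194, 56, 53)
[0.52   0.1809 0.06  ] [0.5209 0.1798 0.06  ]
[0.52   0.1837 0.072 ] [0.5209 0.1826 0.072 ]
[[0.5844 0.187  0.024 ]
 [0.6793 0.2478 0.024 ]
 [0.7562 0.1567 0.024 ]
 [0.6546 0.0869 0.024 ]] [0.66862926 0.16960012 0.024     ] [0.11276298 0.1192059  0.12330177 0.1221966 ] [np.float64(125.03011774717329), np.float64(32.65966857270329), np.float64(-49.85408931463023), np.float64(-145.52674086709496)]
```

The nut is at about (0.521, 0.182), which agrees with the clamp fit, and the tool is centred on it. I descend and grip.

Call:
move_arm:
  targets:
    - [0,0,1,0]
    - [0,0,1,0]
    - [0,0,1,0]
    - [0,0,1,0]
    - [0,0,1,0]
    - [0,0,1,0]
    - [0,0,0.5,0]
    - [0,0,0.37,0]

```text
time: 23.4
eef_pos: [0.5223, 0.1811, 0.0404]
eef_rot: [[0.0, 1.0, 0.0], [1.0, -0.0, 0.0], [0.0, 0.0, -1.0]]
force: [0.5, 0.2, 0.2]
gripper_width: 0.0921
grip_force: 0.0
```

Call:
move_arm:
  targets:
    - [0,0,0,0]
    - [0,0,0,0]
    - [0,0,0,0]
    - [0,0,0,0]
    - [0,0,0,0]
    - [0,0,0,0]
    - [0,0,0,0]
    - [0,0,0,0]
  jaw: 1
  newtons: 15

```text
time: 24.4
eef_pos: [0.5227, 0.1812, 0.0415]
eef_rot: [[-0.0, 1.0, 0.001], [1.0, 0.0, 0.0], [0.0, 0.001, -1.0]]
force: [-0.4, 0.1, 5.5]
gripper_width: 0.0596
grip_force: 15.0
```

Call:
move_arm:
  targets:
    - [0,0,-0.2,0]
    - [0,0,-0.4,0]
    - [0,0,-0.6,0]
    - [0,0,-0.6,0]
    - [0,0,-0.6,0]
    - [0,0,-0.6,0]
    - [0,0,-0.5,0]
    - [0,0,0,0]

```text
time: 25.4
eef_pos: [0.5231, 0.1812, 0.1474]
eef_rot: [[-0.0, 1.0, 0.003], [1.0, 0.0, 0.0], [0.0, 0.003, -1.0]]
force: [-0.8, -0.0, -0.3]
gripper_width: 0.0595
grip_force: 15.0
```

Run:
```python
from workcell import *
import cv2,numpy as np
s=state();print(s["eef_pos"],s["eef_rot"].tolist(),s["gripper_width"])
a=capture("scene")["image"][130:350,200:440,::-1];b=capture("wrist")["image"][:,:,::-1]
cv2.imwrite("pics/n2.png",np.hstack([cv2.resize(a,(320,320)),b[100:420,160:640]]))
```

```text
[0.52312391 0.18120218 0.14736638] [[-0.0002758034531847261, 0.9999956685111063, 0.00293033982342685], [0.999999892681607, 0.0002747114341213246, 0.00037305549527428487], [0.000372248881533195, 0.00293044239894131, -0.9999956369595403]] 0.05953856474889678
```

View pics/n2.png

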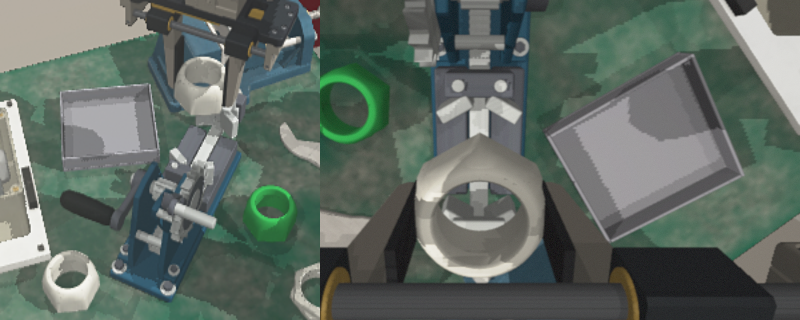

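The nut is held upright. The tray rim corners in the wrist view (native) are (387,233), (530,152), (584,274) and (450,341).

Run:
```python
from h import *
c=wcam([.52312,.1812,.14737],[[-.000276,1,.00293],[1,.000275,.00037],[.00037,.00293,-1]])
w=np.array([ray(c,q,.024) for q in((387,233),(530,152),(584,274),(450,341))]);print(w.round(4),w.mean(0),np.linalg.norm(w-np.roll(w,-1,0),axis=1),[np.degrees(np.arctan2(*(w[i]-w[i-1])[[1,0]])) for i in range(4)])
```

```text
[[0.5816 0.1835 0.024 ]
 [0.6941 0.2516 0.024 ]
 [0.7613 0.1451 0.024 ]
 [0.6478 0.0765 0.024 ]] [0.67122314 0.16418297 0.024     ] [0.13148684 0.12596178 0.13261734 0.12589313] [np.float64(121.74414417939795), np.float64(31.177416851291287), np.float64(-57.741888904436024), np.float64(-148.8452221497641)]
```

The tray centre is (0.671, 0.164), yaw 31.5°, sides 132 x 126 mm as expected. I move over it, turn -31.5°, then lower (seated TCP z ≈ 0.0105).

Call:
move_arm:
  targets:
    - [-0.1,0.5,0,0]
    - [-0.1,0.9,0,0]
    - [-0.1,0.9,0,0]
    - [-0.1,0.9,0,0]
    - [-0.1,0.9,0,0]
    - [-0.07,0.83,0,0]
    - [0,0,0,-1]
    - [0,0,0,-1]

```text
time: 26.5
eef_pos: [0.6694, 0.1638, 0.1438]
eef_rot: [[-0.211, 0.977, -0.003], [0.977, 0.211, -0.0], [0.0, -0.003, -1.0]]
force: [-0.2, 0.6, -0.7]
gripper_width: 0.0601
grip_force: 15.0
```

Call:
move_arm:
  targets:
    - [0,0,0,-1]
    - [0,0,0,-1]
    - [0,0,0,-1]
    - [0,0,0,-0.25]
    - [0,0,0.8,0]
    - [0,0,0.9,0]
    - [0,0,0.8,0]
    - [0,0,0.5,0]

```text
time: 27.5
eef_pos: [0.6688, 0.1639, 0.0534]
eef_rot: [[-0.522, 0.853, -0.003], [0.853, 0.522, -0.0], [0.001, -0.003, -1.0]]
force: [0.9, -0.4, 0.1]
gripper_width: 0.0596
grip_force: 15.0
```

Call:
move_arm:
  targets:
    - [0,0,0.5,0]
    - [0,0,0.2,0]
    - [0,0,0,0]
    - [0,0,0,0]
    - [0,0,0,0]
    - [0,0,0,0]
    - [0,0,0,0]
    - [0,0,0,0]

```text
time: 28.5
eef_pos: [0.67, 0.164, 0.0347]
eef_rot: [[-0.523, 0.853, 0.0], [0.853, 0.523, -0.0], [-0.0, 0.0, -1.0]]
force: [-0.0, -0.6, -0.2]
gripper_width: 0.06
grip_force: 15.0
```

Call:
move_arm:
  targets:
    - [0,0,0.3,0]
    - [0,0,0.2,0]
    - [0,0,0.1,0]
    - [0,0,0.07,0]
    - [0,0,0.05,0]
    - [0,0,0.05,0]
    - [0,0,0,0]
    - [0,0,0,0]

```text
time: 29.5
eef_pos: [0.6701, 0.164, 0.0117]
eef_rot: [[-0.523, 0.852, 0.0], [0.852, 0.523, 0.0], [-0.0, 0.0, -1.0]]
force: [0.3, 0.8, 0.3]
gripper_width: 0.0599
grip_force: 15.0
```

Call:
move_arm:
  targets:
    - [0,0,0.03,0]
    - [0,0,0.03,0]
    - [0,0,0,0]
    - [0,0,0,0]
    - [0,0,0,0]
    - [0,0,0,0]
    - [0,0,0,0]
    - [0,0,0,0]

```text
time: 30.5
eef_pos: [0.6702, 0.164, 0.0106]
eef_rot: [[-0.523, 0.852, 0.0], [0.852, 0.523, -0.0], [-0.0, 0.0, -1.0]]
force: [-2.0, -0.7, 4.8]
gripper_width: 0.0601
grip_force: 15.0
```

Contact at the expected height (4.8 N up). I open part way and rise.

Call:
move_arm:
  targets:
    - [0,0,0,0]
    - [0,0,0,0]
    - [0,0,0,0]
    - [0,0,0,0]
    - [0,0,-0.2,0]
    - [0,0,-0.4,0]
    - [0,0,-0.8,0]
    - [0,0,-1,0]
  jaw: 0.17

```text
time: 31.5
eef_pos: [0.6698, 0.164, 0.083]
eef_rot: [[-0.523, 0.853, -0.0], [0.853, 0.523, -0.0], [0.0, -0.0, -1.0]]
force: [-0.0, 0.2, -0.1]
gripper_width: 0.0763
grip_force: 0.0
```

Call:
move_arm:
  targets:
    - [0,0,-1,0]
    - [0,0,-1,0]
    - [0,0,-1,0]
    - [0,0,-1,0]
    - [0,0,0,0]
    - [0,0,0,0]
    - [0,0,0,0]
    - [0,0,0,0]

```text
time: 32.5
eef_pos: [0.6694, 0.164, 0.2003]
eef_rot: [[-0.523, 0.852, -0.002], [0.852, 0.523, -0.0], [0.001, -0.002, -1.0]]
force: [0.0, -0.2, -0.4]
gripper_width: 0.0764
grip_force: 0.0
```

Run:
```python
from workcell import *
import cv2,numpy as np
s=state();print(s["eef_pos"],s["gripper_width"],s["time"])
a=capture("scene")["image"][130:350,200:440,::-1];b=capture("wrist")["image"][:,:,::-1]
cv2.imwrite("pics/n3.png",np.hstack([cv2.resize(a,(320,320)),cv2.resize(b,(427,320))]))
```

```text
[0.66935517 0.16396739 0.20034462] 0.07640356281951481 32.5
```

View pics/n3.png

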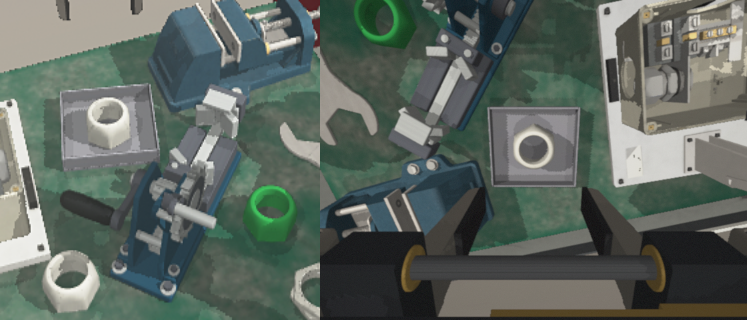

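The nut stands centred in the tray at wrist (534,146), the jaw is open, the pawl is thrown back, and the gripper is clear. I hand the job in.

```bash
python3 -c "
from workcell import *
print(job_done())"
```

```text
the job is handed in; nothing more can be done
None
```

The pawl is thrown back, the clamp is wound fully open, and the nut stands upright and centred in the grey tray; I handed the job in at about 32.5 s, and the interface returned no verdict.

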